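Close up the light-curing box and start it

TASK

Get the blue dental model on its pull-out tray cured: push the tray fully into the light-curing box, swing the amber-windowed door fully shut past its catch, then press the green start key on top and let it come back up. It is all fingertip pushing, nothing is picked up: do not touch the model or jolt it out of the middle of the tray, and leave the bottles and the dish where they stand.

Things in the scene. Friction and masses are not known exactly. Their poses are not given: they have to be found in the camera images.
- curing_box: white bench light-curing box, fixed, 180 deep (x) x 200 wide (y) x 122 high (z). Origin: centre of its underside. -x is its open front (towards the robot), +y its left side seen from the robot. The mouth of the chamber is 176 wide, from z = 50 to z = 110; the front edge of the mouth is at x = -90.
- tray_lip (a point): middle of the outer face of the tray's upright front lip: push here along the box's +x. The lip is 148 wide, 5 thick, 32 high; this point is 20 above its lower edge and 72 above the worktop, its top edge 84 above the worktop. Axes as the box. Fully in against its rubber stops it lies at [-91, 0, 72] of the box, flush with the mouth. It slides along the box's x with 1.5 N of friction.
- tray_mid (a point): middle of the tray's floor, where the model stands, 80 behind the outer face of the lip, 56 above the worktop. Axes as the box.
- door (a joint): door angle, rad: 0 = fully shut (hard stop), grows as it opens (counter-clockwise from above), at most 2.1. Stiff hinge (0.05 N m), stays where it is left. At about 0.06 a striker on the door meets a sprung roller in the left jamb; about 3 N at door_push drives it past, below 0.03 it snaps over and holds the door at 0. A tray standing out stops the door.
- door_push (a point): point to push, on the door's outer face, 130 from the hinge, at half height (86 above the worktop). Axes turn with the door: +x is the closing direction, square to the face; +y runs from hinge to free edge. White frame, amber pane, 191 wide, 14 thick, 72 high, top 122 above the worktop. A dark strip 7 wide stands 5 proud of the outer face, 183 from the hinge.
- door_hinge (a point): hinge axis of the door at half its height, at the box's right front edge: [-98, -96, 86] of the box. Axes turn with the door. door_push lies 130 along the door and 7 outward from it.
- start_key (a joint): travel of the start key, m: 0 = up, 0.005 = fully down (about 4 N, sprung, comes back up when let go). It counts as pressed beyond 0.003.
- start_key_top (a point): middle of the top of the round green start key, 26 in diameter, on top of the box, standing 17 above the box's top and 9 above its dark collar (42 in diameter); at [-5, 62, 139] of the box. Press straight down.
- model: blue plaster dental model with a row of cream teeth, 62 x 74 x 43 high, standing loose on the middle of the tray, within 8 of tray_mid each way. Origin: centre of its underside, 56 above the worktop. Not to be touched.
- dropper_bottle: amber glass dropper bottle with a black bulb, 33 across, 102 high, loose, to the left of the box. Origin: centre of its underside. To be left alone.
- polish_bottle: small bottle of grey lacquer with a tan cap, 31 across, 79 high, loose, to the left of the box. Origin: centre of its underside. To be left alone.
- dappen_dish: small white dish with a pink filling, 39 across, 26 high, loose, to the right of the box. Origin: centre of its underside. To be left alone.

How it is judged:
On the way, in this order (a step that is already met when the one before it is completed fails the run):
1. the tray is pushed fully in (x of tray_lip in the frame of curing_box above -0.095 m and value of joint door above 0.2 rad), for 0.2 s.
2. the door is shut past its catch (x of tray_lip in the frame of curing_box above -0.095 m and value of joint door below 0.02 rad), for 0.2 s.
3. the start key is pressed with tray in and door shut (all of step 2 and value of joint start_key above 0.003 m), for 0.05 s.
At the end, for the whole second after the job is handed in: tray within 4 mm of fully in, door within 0.02 rad of fully shut, start key up again, model upright at rest on the tray, within 20 mm of its middle either way (all of step 2 and value of joint start_key below 0.001 m and x of model in the frame of tray_mid between -0.02 and 0.02 m and y of model in the frame of tray_mid between -0.02 and 0.02 m and z of model in the frame of tray_mid below 0.006 m and angle between model's own z axis and vertical below 0.1 rad and linear speed of model below 0.01 m/s); the robot touches nothing.
It fails at once if the start key is pressed while the door is open (value of joint start_key above 0.003 m and value of joint door above 0.03 rad).
It fails at once if the model is touched by the robot (contact force between any of the fingers, the arm and model above 0.3 N).
It fails at once if the model shifts more than 20 mm from the middle of the tray, tips or is lifted (angle between model's own z axis and vertical above 0.2 rad or z of model in the frame of tray_mid above 0.01 m or x of model in the frame of tray_mid above 0.02 m or x of model in the frame of tray_mid below -0.02 m or y of model in the frame of tray_mid above 0.02 m or y of model in the frame of tray_mid below -0.02 m).
It fails at once if a bottle or the dish is moved more than 10 mm (distance of any of dropper_bottle, polish_bottle, dappen_dish from where it was at the start of the episode above 0.01 m).
It also fails if it takes over 64 s, if anything falls off the work surface, if the arm or the gripper's body presses on something with over 40 N, if the wrist force passes 120 N, or if a joint passes its speed limit or range.

ROBOT

A 6-joint arm with a two-finger parallel gripper is mounted at the origin on a cart in front of the work surface, level with it; the furniture and walls round the work are solid. World frame = base frame: x ahead of the robot, y to its left, z up, the work surface at z = 0. Lengths are in m, angles in rad, forces in N, time in s.
With the tool pointing down it reaches from about 0.35 to 0.775 m from the base axis. Payload 7.3 kg.
Tool frame: the origin (TCP) lies at the centre of the arm's flange, where the gripper is bolted on; the fingertips stand 178 mm ahead of it and the grasp point (between the pads) lies 159 mm ahead of it; z points along the fingers, y is the line along which they close (so a half turn about z gives the same grasp; the last joint's range is limited). The gripper opens to 92 mm and grips with 3 to 60 N. Pads are 19 mm wide; open, the fingers measure 130 mm over their backs; the gripper's body (75 mm by 190 mm) begins 47 mm behind the grasp point.
Start: joints at [-1.378, 0.342, 1.524, -0, 1.275, -0.146], TCP at [0.175, -0.495, 0.405] pointing down, gripper open.
Joint ranges: [-2.53, 2.53], [-0.77, 2.02], [0.04, 2.7], [-1, 4.14], [0.28, 2.66], [-3.11, 3.11]. Speed limits (rad/s): [2.57, 2.57, 3.14, 3.14, 3.14, 3.14].

INTERFACE

Orientations are given as [roll, pitch, yaw] about the fixed x, y, z axes, in that order (R = Rz(yaw) Ry(pitch) Rx(roll)).
In Python, from cell import robot gives the robot as it stands.
- The arm moves only by the shell command python3 drive.py 'ROWS' [OPENING] [FORCE]. ROWS is a JSON list of rows, 1 to 8 of them, each an object with the fields pos (a list: dx, dy, dz in fractions of the full range, 1 being 1 m), turn_vec (a list: a rotation vector rx, ry, rz in shares of pi rad (1.0 is pi rad)); a field left out counts as zero; each row shifts and turns the commanded pose from where the row before left it, along the tool's axes as they then stand; what a row does not reach is not made up. A row lasts 1/12 s, in which the tool goes at most 0.0417 m and 0.125 rad, less where a joint would pass 70% of its speed; a pose out of reach is approached as far as the arm can. OPENING is the finger opening in m, set as the command begins (- or left out keeps the last). The fingers move at their own pace and stop on an object; FORCE is the grip in N (left out, the last holds). Time passes only in rows, so rows that do not move let the fingers close. It prints the time, the measured TCP pose, the force, the opening and the grip force at its end. Input that does not fit is refused with a message, and nothing moves.
- robot.observe(): the state, without advancing time (a new reading comes with each control period).
- robot.read_camera(name): name is "scene" or "side" or "wrist"; returns a dict with "image" (400x640x3 uint8, red, green, blue), "fx", "fy", "cx", "cy" (pixels), "k1" (the pictures are not rectified: a ray, as slopes to the right and down, at radius r is drawn at 1 + k1 r^2 times it, then the intrinsics apply), "pose" (4x4, takes a point from camera to world coordinates). Camera axes: x right, y down, z forward; pixel columns grow to the right and rows downward; lengths in m; the calibration is good to about 2 mm. A picture is of the moment at which its call begins. There is no depth.
- robot.hand_in(): hands the job in; it is judged then, once.
The state is a dict: "time": time; "qpos": joint angles; "qvel": joint speeds; "joint_efforts": joint torques, N m; "tool_pos": TCP position; "tool_rot": TCP orientation; "contact_force": force on the tool from outside, world axes, zero at the start; "torque": the same for the moment, N m; "opening": finger opening in m; "grip_force": force on a finger pad.
Only numpy, scipy, OpenCV 4.12 (cv2) and the standard library are available. Lean on these libraries where they do the work, as an engineer would, in place of code of your own. Each camera call takes 0.05 s, during which the arm holds its last target. There are 200 camera calls.

## Working session

There is one attempt and no reset: what is moved stays moved. The work goes in short steps, Python scripts to look and compute and a shell command to move; the robot and the scene stay as the last step left them, time stands still between calls to the robot, and variables do not carry over. Pictures are saved under pics/ and viewed, at most 10 in all, crops included, and the job is handed in when it is done.

```bash
ls; mkdir -p pics
python3 - <<'E'
from cell import robot
import cv2,numpy as np
for n in ["scene","side"]:
    c=robot.read_camera(n); cv2.imwrite(f"pics/{n}0.png",c["image"][:,:,::-1])
    print(n,c["fx"],c["fy"],c["cx"],c["cy"],c["k1"]);print(np.round(c["pose"],4))
s=robot.observe();print(s)
E
```

```text
cell.py
drive.py
pics
scene 428.56414841452516 428.56414841452516 315.43331683406535 204.11904450210466 0.013330237298304145
[[-7.056e-01 -5.151e-01  4.866e-01  1.910e-01]
 [-7.086e-01  5.136e-01 -4.839e-01  6.140e-01]
 [-6.000e-04 -6.862e-01 -7.274e-01  7.703e-01]
 [ 0.000e+00  0.000e+00  0.000e+00  1.000e+00]]
side 493.81255914661585 493.81255914661585 323.1699723637523 202.41360089396886 0.0054199963077291025
[[ 0.9998  0.0067  0.0194  0.6212]
 [-0.0141 -0.4659  0.8847 -0.7129]
 [ 0.0149 -0.8848 -0.4657  0.5753]
 [ 0.      0.      0.      1.    ]]
{'time': 0.1, 'qpos': array([-1.37796224e+00,  3.42603462e-01,  1.52489222e+00, -4.78343463e-06,
        1.27541354e+00, -1.45986209e-01]), 'qvel': array([-0.00116441, -0.00184053, -0.003657  ,  0.00045018,  0.00013996,
       -0.00144768]), 'joint_efforts': array([ 1.65538386e-03, -4.32001841e+01, -2.44695944e+01,  7.19266897e-02,
        5.26040350e-02, -6.30512227e-05]), 'tool_pos': array([ 0.17450021, -0.49502139,  0.40415027]), 'tool_rot': array([-3.14028942e+00, -1.86993109e-04,  3.38821570e-01]), 'contact_force': array([-0.49193723,  0.10005656,  0.09290332]), 'torque': array([-0.00638111, -0.00650297, -0.03063211]), 'grip_force': 0.0, 'opening': 0.09195320859570193}
```

View pics/scene0.png

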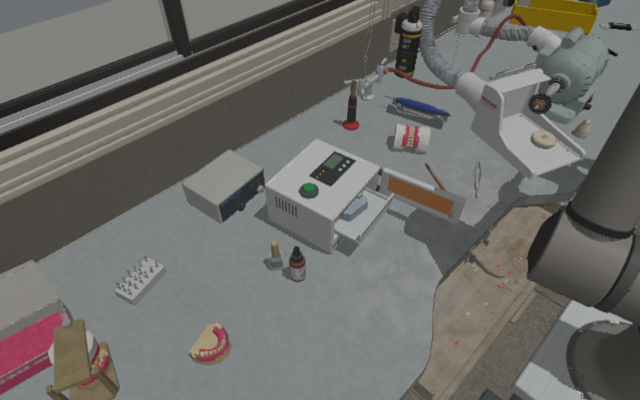

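View pics/side0.png

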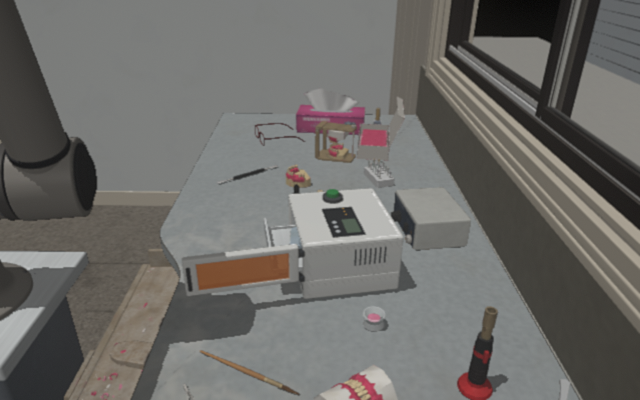

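The scene view shows the box (top about (325,185)), green key at (309,188), tray out toward (360,230), and the door open at (425,195). The side view shows the door face at (240,270), the key at (333,196) and the dish at (374,318). I'll take enlarged crops to pick the corners.

Run:
```python
import cv2
a=cv2.imread("pics/scene0.png")[125:285,255:475];cv2.imwrite("pics/c1.png",cv2.resize(a,None,fx=3.6,fy=3.6,interpolation=cv2.INTER_CUBIC))
a=cv2.imread("pics/side0.png")[175:335,175:410];cv2.imwrite("pics/c2.png",cv2.resize(a,None,fx=3.4,fy=3.4,interpolation=cv2.INTER_CUBIC))
```

```text
(no output)
```

View pics/c1.png

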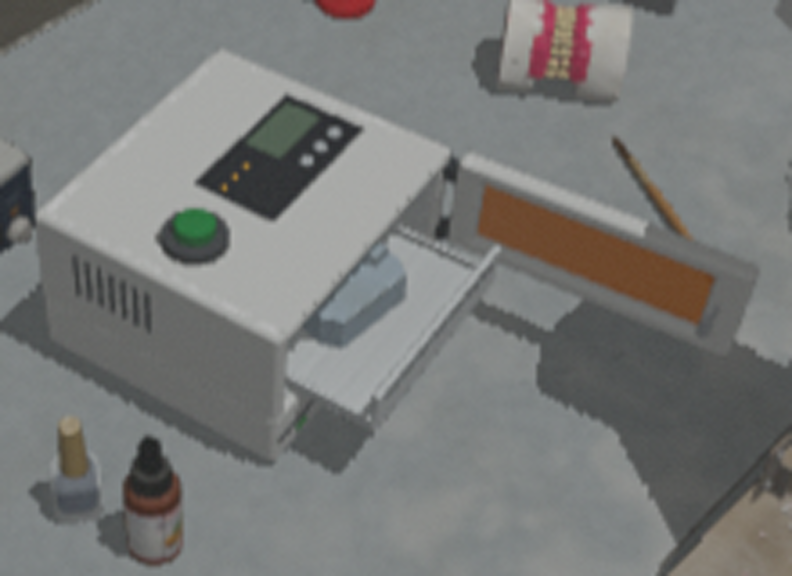

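View pics/c2.png

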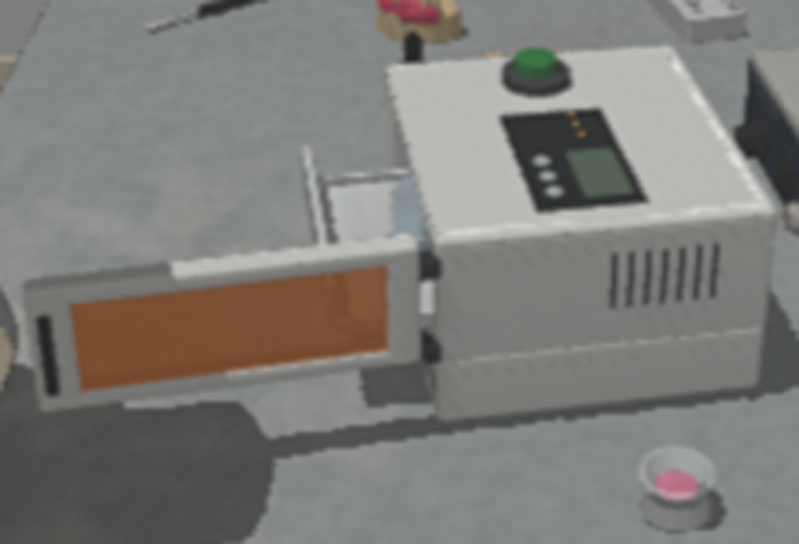

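The crops show the box top corners: in c1 (222,52), (450,152), (282,338), (42,212); in c2 (388,67), (672,48), (775,212), (437,240). The lip top runs from (495,250) to (372,402) in c1. The door's free top corner is at (757,268) in c1 and (25,285) in c2, and the key is at (195,224) and (536,60).

```bash
cat > h.py <<'E'
import numpy as np,cv2
from cell import robot
def ray(c,u,v):
    K=np.array([[c["fx"],0,c["cx"]],[0,c["fy"],c["cy"]],[0,0,1]])
    p=cv2.undistortPoints(np.array([[[u,v]]],float),K,np.array([c["k1"],0,0,0.]))[0,0]
    P=np.array(c["pose"]);return P[:3,3],P[:3,:3]@np.array([p[0],p[1],1])
def onz(c,u,v,z):
    o,d=ray(c,u,v);return o+d*(z-o[2])/d[2]
E
python3 - <<'E'
from h import *
np.set_printoptions(precision=4,suppress=True)
S=robot.read_camera("scene");D=robot.read_camera("side")
s=lambda x,y,z:onz(S,255+(x+.5)/3.6-.5,125+(y+.5)/3.6-.5,z)
d=lambda x,y,z:onz(D,175+(x+.5)/3.4-.5,175+(y+.5)/3.4-.5,z)
loc=np.array([[90,-100],[-90,-100],[-90,100],[90,100]])/1000
A=np.array([s(*p,.122) for p in [(222,52),(450,152),(282,338),(42,212)]])
B=np.array([d(*p,.122) for p in [(775,212),(437,240),(388,67),(672,48)]])
for n,X in (("scene",A),("side",B),("both",(A+B)/2)):
    X=X[:,:2];c=X.mean(0);M=loc.T@(X-c);yaw=np.arctan2(M[0,1]-M[1,0],M[0,0]+M[1,1])
    R=np.array([[np.cos(yaw),-np.sin(yaw)],[np.sin(yaw),np.cos(yaw)]])
    print(n,c,"yaw",yaw,"resid",(X-c-loc@R.T).ravel())
b=lambda P:np.r_[R.T@(P[:2]-c),P[2]]
print("key",s(195,224,.139),d(536,60,.139),"boxframe",b(s(195,224,.139)),b(d(536,60,.139)))
print("exp key",c+R@[-.005,.062])
print("lip top scene",b(s(495,250,.084)),b(s(372,402,.084)),"side",b(d(307,148,.084)),b(d(322,245,.084)))
h=c+R@[-.098,-.096];print("hinge",h)
for n,P in(("scene free",s(757,268,.122)),("side free",d(25,285,.122))):
    q=b(P);v=q[:2]-[-.098,-.096];print(n,q,np.linalg.norm(v),"ang from +y",np.arctan2(-v[0],v[1]))
print("bottles",s(153,553,0),s(75,510,0),"dish",d(677,520,0))
print("lip centre/axes: box x dir",R[:,0])
E
```

```text
scene [0.6741 0.1067] yaw 0.17217668315144627 resid [-0.003   0.0045  0.0016  0.0051  0.0031 -0.004  -0.0017 -0.0057]
side [0.6738 0.1016] yaw 0.16883700115285274 resid [-0.0023  0.0024  0.0021  0.0045  0.0024 -0.0026 -0.0022 -0.0043]
both [0.6739 0.1042] yaw 0.17049973966917603 resid [-0.0027  0.0035  0.0019  0.0048  0.0027 -0.0033 -0.002  -0.005 ]
key [0.6585 0.1687 0.139 ] [0.658  0.1592 0.139 ] boxframe [-0.0043  0.0662  0.139 ] [-0.0064  0.0569  0.139 ]
exp key [0.6585 0.1644]
lip top scene [-0.1374 -0.0685  0.084 ] [-0.1385  0.0802  0.084 ] side [-0.1401  0.0716  0.084 ] [-0.1407 -0.0347  0.084 ]
hinge [ 0.5937 -0.0071]
scene free [-0.2829 -0.1075  0.122 ] 0.18521830337937703 ang from +y 1.6327337232163899
side free [-0.2859 -0.1057  0.122 ] 0.18815948042478473 ang from +y 1.6224642292203044
bottles [0.5803 0.2818 0.    ] [0.6359 0.2941 0.    ] dish [ 0.7244 -0.0733  0.    ]
lip centre/axes: box x dir [0.9855 0.1697]
```

The manual's scale: turns go in shares of pi rad. Converting my numbers, 0.085 rad is 0.0271.

```bash
python3 drive.py '[{"pos":[0.028,-0.0243,0]},{"pos":[0.028,-0.0243,0]},{"pos":[0.028,-0.0243,0]},{"pos":[0.028,-0.0243,0]},{"pos":[0.028,-0.0243,0]},{"pos":[0.028,-0.0243,0]},{"pos":[0.028,-0.0243,0]},{"pos":[0.028,-0.0243,0]}]' 0 10
python3 drive.py '[{"pos":[0.028,-0.0243,0]},{"pos":[0.028,-0.0243,0]},{"pos":[0.028,-0.0243,0]},{"pos":[0.028,-0.0243,0]},{"pos":[0.028,-0.0243,0]},{"pos":[0.028,-0.0243,0]},{"pos":[0.028,-0.0243,0]},{"pos":[0.028,-0.0243,0]}]'
python3 drive.py '[{"pos":[0.028,-0.0243,0]},{"pos":[0.028,-0.0243,0]},{"turn_vec":[0,0,0.0271]},{"turn_vec":[0,0,0.0267]},{},{}]'
```

```text
time: 0.87
tool_pos: [0.3215, -0.2356, 0.4048]
tool_rot: [3.141, -0.0, 0.338]
contact_force: [0.8, -0.7, 1.4]
opening: 0.0431
grip_force: 0.0
time: 1.53
tool_pos: [0.4683, 0.0224, 0.4047]
tool_rot: [3.141, 0.0, 0.339]
contact_force: [-0.0, -0.7, 0.5]
opening: 0.0001
grip_force: 0.0
time: 2.03
tool_pos: [0.5044, 0.085, 0.4045]
tool_rot: [3.142, 0.001, 0.172]
contact_force: [0.9, -0.5, -0.1]
opening: 0.0007
grip_force: 0.0
```

```bash
python3 drive.py '[{"pos":[0,0,0.03]},{"pos":[0,0,0.03]},{"pos":[0,0,0.03]},{"pos":[0,0,0.03]},{"pos":[0,0,0.025]},{"pos":[0,0,0.0125]},{}]'
python3 - <<'E'
from h import *
c=robot.read_camera("scene");a=c["image"][100:300,240:500,::-1];cv2.imwrite("pics/p1.png",cv2.resize(a,None,fx=3,fy=3))
E
```

```text
time: 2.62
tool_pos: [0.5034, 0.0842, 0.2445]
tool_rot: [-3.141, 0.006, 0.171]
contact_force: [-1.2, 0.2, 0.1]
opening: 0.0003
grip_force: 0.0
```

View pics/p1.png

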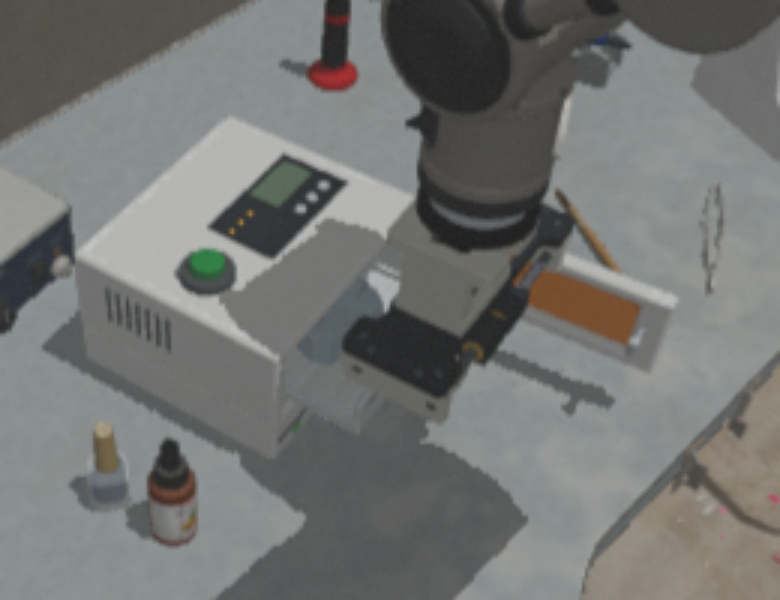

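The gripper is down in front of the lip at about (400,400), with nothing touching. Pushing slowly.

```bash
python3 drive.py '[{"pos":[0.004,0,-0.002]},{"pos":[0.004,0,0]},{"pos":[0.004,0,0]},{"pos":[0.004,0,0]},{"pos":[0.004,0,0]},{"pos":[0.004,0,0]},{"pos":[0.004,0,0]},{"pos":[0.004,0,0]}]'
python3 drive.py '[{"pos":[0.004,0,0]},{"pos":[0.004,0,0]},{"pos":[0.004,0,0]},{"pos":[0.004,0,0]},{"pos":[0.004,0,0]},{"pos":[0.004,0,0]},{"pos":[0.003,0,0]},{"pos":[0.002,0,0]}]'
python3 drive.py '[{"pos":[0.001,0,0]},{"pos":[0.001,0,0]},{"pos":[0.001,0,0]},{"pos":[0.001,0,0]}]'
```

```text
time: 3.33
tool_pos: [0.5363, 0.0904, 0.2492]
tool_rot: [3.142, 0.0, 0.17]
contact_force: [-1.6, 0.0, 1.4]
opening: -0.0003
grip_force: 0.8
time: 4.0
tool_pos: [0.565, 0.0953, 0.2491]
tool_rot: [3.142, 0.0, 0.17]
contact_force: [-2.4, 0.8, -0.1]
opening: 0.0004
grip_force: 0.8
time: 4.33
tool_pos: [0.5685, 0.0959, 0.2491]
tool_rot: [3.142, 0.0, 0.17]
contact_force: [-2.2, 0.1, 0.1]
opening: 0.0007
grip_force: 0.8
```

```bash
for i in 1 2 ; do python3 drive.py '[{"pos":[0.001,0,0]},{"pos":[0.001,0,0]},{"pos":[0.001,0,0]}]' | grep -E 'pos|contact'; done
```

```text
tool_pos: [0.5716, 0.0963, 0.2491]
contact_force: [-1.7, -0.2, -0.6]
tool_pos: [0.5741, 0.0968, 0.2491]
contact_force: [-8.2, -1.2, 3.2]
```

```bash
python3 drive.py '[{"pos":[0.001,0,0]},{},{},{}]' | grep -E 'pos|contact'
python3 drive.py '[{"pos":[-0.01,0,0]},{"pos":[-0.02,0,0]},{"pos":[-0.03,0,0]},{"pos":[0,0,-0.04]},{"pos":[0,0,-0.04]},{"pos":[0,0,-0.02]},{}]'
python3 - <<'E'
from h import *
c=robot.read_camera("side");a=c["image"][165:335,165:415,::-1];cv2.imwrite("pics/p2.png",cv2.resize(a,None,fx=3.2,fy=3.2,interpolation=cv2.INTER_CUBIC))
E
```

```text
tool_pos: [0.5744, 0.0969, 0.2491]
contact_force: [-7.4, -1.1, 3.2]
time: 5.75
tool_pos: [0.5177, 0.0869, 0.3549]
tool_rot: [3.14, -0.012, 0.17]
contact_force: [1.4, -0.7, 0.1]
opening: 0.0006
grip_force: 0.0
```

View pics/p2.png

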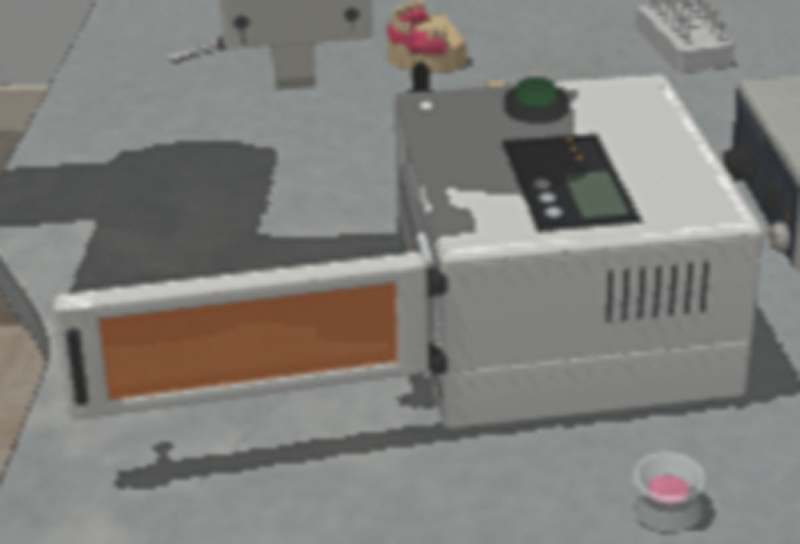

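The tray is flush in the mouth (the lip no longer stands out near (420,200)), the door is still open and the dish undisturbed. Next, over to the door's outer side.

Converted, -0.12 rad is -0.0382.

```bash
python3 drive.py '[{"pos":[-0.014,0.0288,0]},{"pos":[-0.014,0.0288,0]},{"pos":[-0.014,0.0288,0]},{"pos":[-0.014,0.0288,0]},{"pos":[-0.014,0.0288,0]},{"turn_vec":[0,0,-0.0382]},{"turn_vec":[0,0,-0.0382]},{"turn_vec":[0,0,-0.0382]}]' | grep tool
python3 drive.py '[{"turn_vec":[0,0,-0.0382]},{"turn_vec":[0,0,-0.0382]},{"turn_vec":[0,0,-0.0382]},{"turn_vec":[0,0,-0.0382]},{"turn_vec":[0,0,-0.0382]},{"turn_vec":[0,0,-0.0382]},{"turn_vec":[0,0,-0.0382]},{"turn_vec":[0,0,-0.0382]}]' | grep tool
python3 drive.py '[{"turn_vec":[0,0,-0.0382]},{"turn_vec":[0,0,-0.0382]},{"turn_vec":[0,0,-0.0095]},{},{}]'
```

```text
tool_pos: [0.4715, -0.0678, 0.348]
tool_rot: [-3.141, 0.001, 0.534]
tool_pos: [0.4716, -0.067, 0.3479]
tool_rot: [-3.14, -0.0, 1.496]
time: 7.55
tool_pos: [0.4716, -0.0669, 0.3483]
tool_rot: [-3.14, -0.0, 1.758]
contact_force: [-0.8, 0.5, -0.3]
opening: 0.0006
grip_force: 0.0
```

Converted, 0.06 rad is 0.0191.

```bash
python3 drive.py '[{"pos":[0,0,0.03]},{"pos":[0,0,0.03]},{"pos":[0,0,0.02]},{"pos":[0,0,0.008]},{},{"pos":[0.01,0,0]},{"pos":[0.01,0,0]}]' | grep -E 'tool|cont'
python3 drive.py '[{"pos":[0.0078,-0.0007,0],"turn_vec":[0,0,0.0191]},{"pos":[0.0078,-0.0007,0],"turn_vec":[0,0,0.0191]},{"pos":[0.0078,-0.0007,0],"turn_vec":[0,0,0.0191]},{"pos":[0.0078,-0.0007,0],"turn_vec":[0,0,0.0191]}]' | grep -E 'tool|cont'
python3 - <<'E'
from h import *
s=robot.observe()
h=np.array([.5937,-.0071]);v=s["tool_pos"][:2]-h;th=s["tool_rot"][2]-.17
d=np.array([-np.sin(th+.17),np.cos(th+.17)]);o=np.array([-np.cos(th+.17),-np.sin(th+.17)])
print(th,v@d,v@o)
c=robot.read_camera("scene");a=c["image"][100:300,300:560,::-1];cv2.imwrite("pics/p3.png",cv2.resize(a,None,fx=3,fy=3))
E
```

```text
tool_pos: [0.4683, -0.047, 0.2623]
tool_rot: [3.14, 0.001, 1.758]
contact_force: [-0.5, -0.8, 0.4]
tool_pos: [0.4619, -0.0153, 0.2626]
tool_rot: [3.139, 0.0, 1.517]
contact_force: [-0.3, -0.1, -1.1]
1.3472160337446415 0.13114408354297485 0.015214918596550669
```

View pics/p3.png

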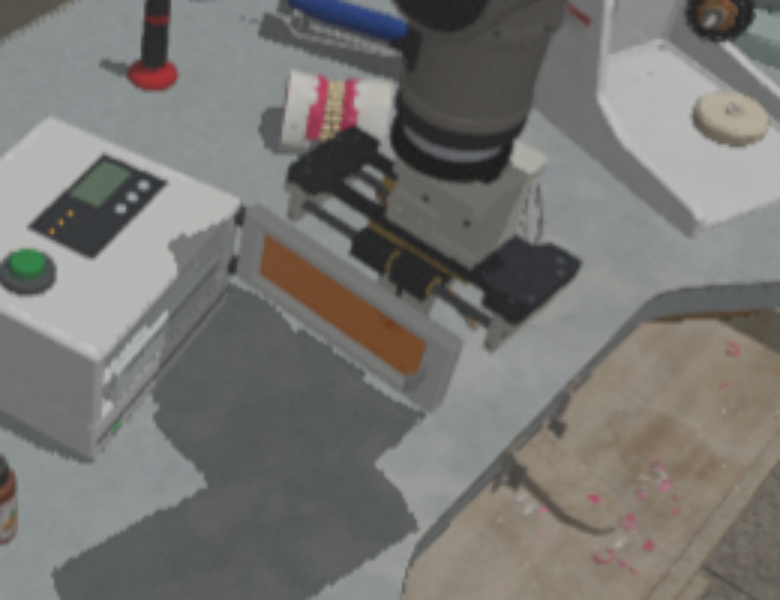

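The finger is turning the door (hinge about (245,235), free edge (440,380)), so I'll keep going round.

Converted, 0.06 rad is 0.0191.

```bash
python3 drive.py '[{"pos":[0.0078,-0.0007,0],"turn_vec":[0,0,0.0191]},{"pos":[0.0078,-0.0007,0],"turn_vec":[0,0,0.0191]},{"pos":[0.0078,-0.0007,0],"turn_vec":[0,0,0.0191]},{"pos":[0.0078,-0.0007,0],"turn_vec":[0,0,0.0191]},{"pos":[0.0078,-0.0007,0],"turn_vec":[0,0,0.0191]},{"pos":[0.0078,-0.0007,0],"turn_vec":[0,0,0.0191]},{"pos":[0.0078,-0.0007,0],"turn_vec":[0,0,0.0191]},{"pos":[0.0078,-0.0007,0],"turn_vec":[0,0,0.0191]}]' | grep -E 'tool|cont'
python3 drive.py '[{"pos":[0.0078,-0.0007,0],"turn_vec":[0,0,0.0191]},{"pos":[0.0078,-0.0007,0],"turn_vec":[0,0,0.0191]},{"pos":[0.0078,-0.0007,0],"turn_vec":[0,0,0.0191]},{"pos":[0.0078,-0.0007,0],"turn_vec":[0,0,0.0191]},{"pos":[0.0078,-0.0007,0],"turn_vec":[0,0,0.0191]},{"pos":[0.0078,-0.0007,0],"turn_vec":[0,0,0.0191]},{"pos":[0.0078,-0.0007,0],"turn_vec":[0,0,0.0191]},{"pos":[0.0078,-0.0007,0],"turn_vec":[0,0,0.0191]}]' | grep -E 'tool|cont'
python3 drive.py '[{"pos":[0.0078,-0.0007,0],"turn_vec":[0,0,0.0191]},{"pos":[0.0078,-0.0007,0],"turn_vec":[0,0,0.0191]},{"pos":[0.0078,-0.0007,0],"turn_vec":[0,0,0.0191]},{"pos":[0.0078,-0.0007,0],"turn_vec":[0,0,0.0191]},{}]' | grep -E 'tool|cont'
cat > st.py <<'E'
from h import *
s=robot.observe()
h=np.array([.5937,-.0071]);v=s["tool_pos"][:2]-h;th=s["tool_rot"][2]-.17
y=.17+th
print(th,v@[-np.sin(y),np.cos(y)],v@[-np.cos(y),-np.sin(y)])
E
python3 st.py
```

```text
tool_pos: [0.4726, 0.0456, 0.2623]
tool_rot: [3.14, -0.001, 1.039]
contact_force: [-0.6, -0.2, -0.5]
tool_pos: [0.5103, 0.095, 0.2624]
tool_rot: [3.141, -0.001, 0.559]
contact_force: [-0.8, -0.0, 0.6]
tool_pos: [0.5376, 0.1117, 0.2624]
tool_rot: [3.141, -0.003, 0.32]
contact_force: [0.3, 0.1, 0.6]
0.14971385064524748 0.13038001498267004 0.015955890315020184
```

Now the rest through the catch, in small steps and ending with a straight push.

Converted, 0.05 rad is 0.0159.

```bash
python3 drive.py '[{"pos":[0.0065,-0.0005,0],"turn_vec":[0,0,0.0159]},{"pos":[0.0065,-0.0005,0],"turn_vec":[0,0,0.0159]},{"pos":[0.0039,0,0],"turn_vec":[0,0,0.0095]},{"pos":[0.0026,0,0],"turn_vec":[0,0,0.0064]},{}]' | grep -E 'tool|cont'
for i in 1 2; do python3 drive.py '[{"pos":[0.001,0,0]},{"pos":[0.001,0,0]},{}]' | grep -E 'tool_pos|cont'; done; python3 st.py
```

```text
tool_pos: [0.5554, 0.1169, 0.2618]
tool_rot: [3.141, -0.002, 0.171]
contact_force: [0.6, 0.7, 0.4]
tool_pos: [0.5563, 0.1169, 0.2614]
contact_force: [-5.8, -0.2, 4.2]
tool_pos: [0.557, 0.117, 0.2614]
contact_force: [-12.6, -2.7, 10.1]
0.0015942380513883914 0.12857349664892323 0.014936847045209981
```

```bash
python3 drive.py '[{"pos":[0.001,0,0]},{},{}]' | grep -E 'tool_pos|cont'
python3 drive.py '[{"pos":[-0.006,0,0]},{"pos":[-0.02,0,0]},{"pos":[-0.03,0,0]},{"pos":[0,0,-0.04]},{"pos":[0,0,-0.03]},{}]' | grep -E 'tool|cont'
python3 - <<'E'
from h import *
a=robot.read_camera("side")["image"][165:335,205:415,::-1];b=robot.read_camera("scene")["image"][100:270,220:430,::-1]
cv2.imwrite("pics/p4.png",cv2.resize(np.hstack([a,b]),None,fx=1.9,fy=1.9,interpolation=cv2.INTER_CUBIC))
E
```

```text
tool_pos: [0.5573, 0.1171, 0.2614]
contact_force: [-17.1, -3.1, 12.4]
tool_pos: [0.5059, 0.108, 0.3369]
tool_rot: [3.14, -0.011, 0.171]
contact_force: [2.0, -0.2, 0.9]
```

View pics/p4.png

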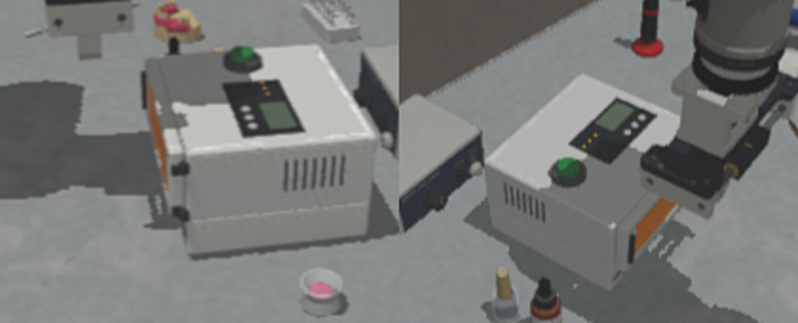

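Both views show the door shut parallel to the front (dark strip at (143,90) left and (632,248) right), with the bottles and dish in place. Now the key.

```bash
python3 drive.py '[{"pos":[0,0,-0.02]},{"pos":[0.032,-0.006,0]},{"pos":[0.032,-0.006,0]},{"pos":[0.032,-0.006,0]},{"pos":[0.032,-0.006,0]},{"pos":[0.032,-0.006,0]},{},{}]' | grep -E 'tool|cont'
python3 drive.py '[{"pos":[0,0,0.02]},{"pos":[0,0,0.01]},{}]' | grep -E 'tool|cont'
```

```text
tool_pos: [0.6584, 0.1649, 0.3478]
tool_rot: [3.142, 0.004, 0.171]
contact_force: [0.5, 0.3, -0.1]
tool_pos: [0.6562, 0.1642, 0.3179]
tool_rot: [-3.142, 0.006, 0.17]
contact_force: [-1.1, 0.4, -0.4]
```

```bash
for i in 1 2 3; do python3 drive.py '[{"pos":[0,0,0.001]},{"pos":[0,0,0.001]},{}]' | grep -E 'tool_pos|cont'; done
```

```text
tool_pos: [0.6575, 0.1645, 0.3201]
contact_force: [-0.1, 0.1, 0.2]
tool_pos: [0.6576, 0.1646, 0.3173]
contact_force: [-0.3, 0.7, 1.1]
tool_pos: [0.6576, 0.1646, 0.3153]
contact_force: [-0.9, 0.3, 2.1]
```

```bash
for i in 1 2; do python3 drive.py '[{"pos":[0,0,0.001]},{"pos":[0,0,0.001]},{},{}]' | grep -E 'tool_pos|cont'; done
```

```text
tool_pos: [0.6576, 0.1647, 0.3134]
contact_force: [-0.7, 0.5, 3.1]
tool_pos: [0.6576, 0.1647, 0.3122]
contact_force: [-3.0, -0.6, 7.2]
```

```bash
python3 drive.py '[{},{},{"pos":[0,0,-0.01]},{"pos":[0,0,-0.03]},{"pos":[0,0,-0.04]},{"pos":[0,0,-0.02]},{},{}]' | grep -E 'time|tool|cont'
python3 - <<'E'
from h import *
a=robot.read_camera("side")["image"][165:335,205:415,::-1];b=robot.read_camera("scene")["image"][100:270,220:430,::-1]
cv2.imwrite("pics/p5.png",cv2.resize(np.hstack([a,b]),None,fx=1.9,fy=1.9,interpolation=cv2.INTER_CUBIC))
E
```

```text
time: 15.03
tool_pos: [0.6576, 0.1647, 0.4127]
tool_rot: [3.141, -0.003, 0.17]
contact_force: [-0.2, -0.5, -0.8]
```

View pics/p5.png

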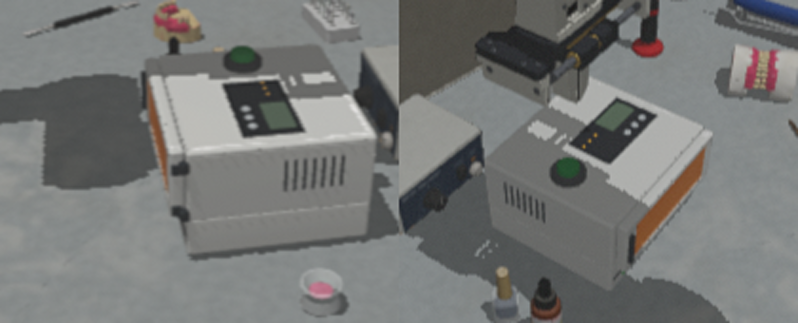

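The door is shut (edge (150,130) left, (670,210) right), the key is up at (568,170), and the bottles and dish have not moved. Handing in.

```bash
python3 -c "
from cell import robot
print(robot.hand_in())"
```

```text
the job is handed in; nothing more can be done
None
```

I pushed the tray in, swung the door shut past its catch, pressed the start key and let it come back up, then handed the job in at about 15 s. The final pictures show the door shut, the key up, and the bottles and dish in place. The model can't be seen behind the closed door, and no verdict was printed.

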